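# Put the long pin vise away and hasp the case

### The arm

A 7-joint arm with a two-finger parallel gripper is mounted at the origin on the work surface. World frame = base frame: x ahead of the robot, y to its left, z up, the work surface at z = 0. Lengths are in m, angles in rad, forces in N, time in s.
With the tool pointing down it reaches from about 0.35 to 0.9 m from the base axis. Payload 8.1 kg.
Tool frame: the origin (TCP) lies at the centre of the arm's flange, where the gripper is bolted on; the fingertips stand 178 mm ahead of it and the grasp point (between the pads) lies 159 mm ahead of it; x points along the fingers, z is the direction in which the jaws open and shut, and the axes are right-handed (so a half turn about x gives the same grasp; the last joint's range is limited). The gripper opens to 92 mm and grips with 3 to 60 N. Pads are 19 mm wide; open, the fingers measure 130 mm over their backs; the gripper's body (75 mm by 190 mm) begins 47 mm behind the grasp point.
Start: joints at [-1.353, 0.434, 0.025, 1.573, -0.012, 1.134, -0.075], TCP at [0.197, 0.593, 0.405] pointing down, gripper open.
Joint ranges: [-2.62, 2.62], [-0.44, 2.09], [-1.27, 1.32], [0.08, 2.57], [-1.32, 4.46], [0.12, 2], [-2.74, 2.74]. Speed limits (rad/s): [2.22, 2.22, 3.01, 3.01, 3.14, 3.14, 3.14].

### API

Orientations are given as a rotation vector (axis times angle).
In Python, from cell import arm, get_image, search_frame, pinpoint gives the robot as it stands.
- The arm moves only by the tool arm_command, never from a script. Its argument "motion" is a list of rows, each a list of 7 numbers: the finger opening in mm, from 0 to 91.8, then the shift along the tool's x, y, z in mm, then the turn, a rotation vector about the tool's x, y, z in degrees. In form: [[fingers, x, y, z, ax, ay, az], ...]. A call has 1 to 5 rows; each row shifts and turns the commanded pose from where the row before left it, along the tool's axes as they then stand; what a row does not reach is not made up. A row lasts 1/8 s, in which the tool goes at most 62.5 mm and 10.7 degrees, less where a joint would pass 70% of its speed; a pose out of reach is approached as far as the arm can. A call with a gripper value outside its range is refused whole. The fingers move at their own pace and stop on an object; "newtons" is the grip in N (left out, the last holds). Time passes only in rows, so rows that do not move let the fingers close. It gives the time, the measured TCP pose, the force and the opening at its end, in the units of the state.
- arm.observe(): the state, without advancing time (a new reading comes with each control period).
- get_image(name): name is "scene" or "top" or "wrist"; returns a dict with "frame" (480x640x3 uint8, red, green, blue), "range_z" (480x640 float32, m along the optical axis (not along the pixel's ray), 0 where there is no reading), "K" (3x3 intrinsics, pixels), "distortion" ([k1, k2, p1, p2, k3] as OpenCV has them; the pictures are not rectified), "origin" and "rotation" of the camera in the world; the wrist camera has in their place "tool_from_camera" (4x4, takes a point from camera to tool coordinates, whose origin is the TCP and whose axes are the tool frame's). Camera axes: x right, y down, z forward; pixel columns grow to the right and rows downward; lengths in m; the calibration is good to about 2 mm. A picture is of the moment at which its call begins: read the wrist's pose just before it.
- arm.sign_off(): hands the job in, once; it reports no verdict.
Trained networks look in the newest picture that a camera, given by its name, has taken for a name from the list of things; names that differ only in an ending like _2 or _b are one class to them, and where a whole thing is asked for, a point or a joint stands for the part that bears it (a point fixed in the world has none). Each returns a list of dicts, best first, with "p" (0 to 1); they miss things now and then, are a little off and sometimes report something else, mostly with a low value. They report only what shows in the picture. A call takes as long as a camera call. They do not tell look-alikes from the thing itself.
- search_frame(camera, target): "point" ([x, y, z] in m, in world coordinates, good to about 4 mm: the middle of the surface that is visible of it).
- pinpoint(camera, target): "point" ([x, y, z] in m, in world coordinates, good to about 4 mm: a listed point, or the origin of a listed thing).
The state is a dict: "clock": time; "joints": joint angles; "dq": joint speeds; "joint_efforts": joint torques, N m; "position": TCP position; "ee_rot": TCP orientation; "force": force on the tool from outside, world axes, zero at the start; "ft_torque": the same for the moment, N m; "width": opening from 0.0 (shut) to 1.0 (fully open).
Only numpy, scipy, OpenCV 4.12 (cv2) and the standard library are available. Lean on these libraries where they do the work, as an engineer would, in place of code of your own. Each camera call takes 0.05 s, during which the arm holds its last target. There are 200 camera calls.

### The job

Put the longer of the two pin vises on the mat into the empty cradle of the open tool case, lying down in both forks. Then shut the lid fully, and last swing the steel hasp on the lid's front edge over and down until it lies home over the staple. Leave the shorter pin vise and the two paint jars beside the case where they are.

Things in the scene. Friction and masses are not known exactly. Their poses are not given: they have to be found in the camera images.
- case: Grey plastic tool case, fixed on the 3 mm thick mat. Base 160 (x) x 230 (y) x 60 mm high without lid, walls and floor 5 mm. Origin: centre of underside; x from the front wall (facing the robot) to the hinged back, y along its width, z up. Two fork rows along y: the front one (x -17 mm) is empty; the back one (x 50 mm) holds a small 64 mm pin vise, clipped in for good.
- row (a point): Middle of the empty front row: where the long vise's origin lies once down in both forks; 24 mm above the case's underside, case x -17 mm, y 0; axes as the case's. Its two black forks stand at y -40 and +40 mm: 8 mm thick along y, slot 18 mm wide along x, slot floor 18 mm and prong tops 36 mm above the case's underside.
- long_vise: The longer pin vise: metal shaft 12 mm in diameter, 120 mm long along its x, a 14 mm square collar 10 mm long at each end (no rolling), plus a 16 mm cone and a thin 14 mm drill bit at +x. Origin on its axis midway between the collars, 7 mm above what it lies on. 50 to 100 g. In the row its collars lie just outside the forks, 6 mm of play each way; either way round.
- mid_vise: The shorter look-alike on the mat: the same, but 84 mm long from collar to collar. Same origin and axes. It stays where it is.
- lid (a joint): Angle of the lid about its hinge on the case's back upper edge (case x 80 mm, z 60 mm, axis along y): 0 shut, 1.57 upright. Plate 160 x 230 mm, 8 mm thick, lying on the rim when shut (top 68 mm above the case's underside). Stiff hinge: it stays where it is left; 2 to 4 N at its front edge move it.
- lid_front (a point): Point on the lid: middle of its front edge, on its outer (upper) face; when shut, at case x = -80 mm, z = 68 mm.
- hasp (a joint): Angle of the hasp about its pin, relative to the lid: 0 flat down over the staple, 1.57 level to the front, 3.14 standing straight up off the lid, up to 4.2 leaning back. Steel plate 48 mm wide, 4 mm thick, 46 mm long from its pin, slot 18 mm wide, 34 mm from the pin. Pin along y; lid shut: case x -85 mm, z 66 mm. Light friction (0.5 N at its end): stays where it is left.
- hasp_tip (a point): Middle of the hasp's free edge, 46 mm from its pin.
- staple (a point): Outer end of the steel staple on the middle of the case's front wall, 13 mm out from the wall and 30 mm above the case's underside; 13 mm wide. It comes through the hasp's slot when the hasp is home and stands 9 mm out of it, so press the hasp home above or beside it.
- jar1: Paint jar, 34 mm in diameter, 45 mm high, loose on the mat to the left of the case; origin under its centre. Bystander.
- jar2: The same, to the right of the case. Bystander.
Things that resemble listed ones, but are neither listed nor needed, are in the scene too. Leave any orange look-alike of the long_vise alone.

How it is judged:
On the way, in this order (a step that is already met when the one before it is completed fails the run):
1. the long vise lies in both forks of the empty row, let go, with the lid still open (distance between long_vise and row below 0.012 m and angle between the x axis of long_vise and the y axis of case, either way round below 0.12 rad and contact force between the fingers and long_vise below 0.1 N and value of joint lid above 1 rad), for 0.1 s.
2. the lid is shut (within 0.05 rad) with the hasp still off the staple (value of joint lid below 0.05 rad and value of joint hasp above 1 rad), for 0.1 s.
3. the hasp lies home over the staple (within 0.12 rad) (value of joint hasp below 0.12 rad), for 0.1 s.
At the end, for the whole second after the job is handed in: The long vise rests in both forks of the front row (its origin within 12 mm of the row's middle, its axis within 0.12 rad of the row), the lid is shut within 0.05 rad and the hasp is home over the staple within 0.12 rad (distance between long_vise and row below 0.012 m and angle between the x axis of long_vise and the y axis of case, either way round below 0.12 rad and value of joint lid below 0.05 rad and value of joint hasp below 0.12 rad and linear speed of long_vise below 0.03 m/s); the robot touches nothing.
It fails at once if the shorter pin vise on the mat is moved by more than 25 mm (distance of mid_vise from where it was at the start of the episode above 0.025 m).
It fails at once if a paint jar is moved by more than 25 mm (distance of any of jar1, jar2 from where it was at the start of the episode above 0.025 m).
It also fails if it takes over 64 s, if anything falls off the work surface, if the arm or the gripper's body presses on something with over 40 N, if the wrist force passes 120 N, or if a joint passes its speed limit or range.

## Working session

There is one attempt and no reset: what is moved stays moved. The work goes in short steps, Python scripts to look and compute and a tool call to move; the robot and the scene stay as the last step left them, time stands still between calls to the robot, and variables do not carry over. Pictures are saved under pics/ and viewed, about 8 in all and at most 12, crops included, and the job is handed in when it is done.

Besides the shell and the picture viewer there is one more tool, called after "Request:" in YAML: its name, and indented under it one key for each argument. arm_command: Moves the arm, as the interface text tells. Its arguments: {"type":"object","properties":{"motion":{"type":"array"},"newtons":{"type":"number"}},"required":["motion"]}

```bash
mkdir -p pics; ls
cat > h.py <<'E'
import numpy as np, cv2
from scipy.spatial.transform import Rotation as R
from cell import arm, get_image, search_frame, pinpoint
np.set_printoptions(precision=4, suppress=True)
def save(im,name,crop=None,scale=1):
    f=im["frame"]
    if crop: f=f[crop[1]:crop[3],crop[0]:crop[2]]
    cv2.imwrite(name,cv2.resize(f[:,:,::-1],None,fx=scale,fy=scale))
def pose(im,s=None):
    if "origin" in im:
        Rm=np.array(im["rotation"]); Rm=Rm if Rm.shape==(3,3) else R.from_rotvec(Rm).as_matrix()
        return Rm,np.array(im["origin"])
    T=np.array(im["tool_from_camera"]); Rt=R.from_rotvec(s["ee_rot"]).as_matrix()
    return Rt@T[:3,:3], Rt@T[:3,3]+np.array(s["position"])
def cloud(im,s=None):
    Rm,t=pose(im,s); h,w=im["range_z"].shape
    uv=np.stack(np.meshgrid(np.arange(w),np.arange(h)),-1).reshape(-1,1,2).astype(np.float32)
    n=cv2.undistortPoints(uv,np.array(im["K"]),np.array(im["distortion"]))[:,0]
    z=im["range_z"].reshape(-1,1)
    P=np.hstack([n*z,z])@Rm.T+t
    P[z[:,0]==0]=np.nan
    return P.reshape(h,w,3)
E
python3 - <<'E'
from h import *
s=arm.observe(); print(s["clock"],s["position"],s["ee_rot"],s["force"])
for c in ["scene","top"]:
    im=get_image(c); np.savez(f"{c}.npz",f=im["frame"],P=cloud(im)); save(im,f"pics/{c}.png")
    print(c,im["origin"])
    for n in ["case","row","long_vise","mid_vise","lid_front","hasp_tip","staple","jar1"]:
        print(n,[(round(d["p"],2),np.round(d["point"],3)) for d in pinpoint(c,n)[:4]])
E
```

```text
pics
0.0 [0.197  0.5929 0.404 ] [-0.9707  1.3453  0.969 ] [ 0.0908 -0.0268 -0.3214]
scene [ 1.1545 -0.6446  0.9056]
case [(0.7, array([ 0.564, -0.045,  0.002])), (0.54, array([ 0.473, -0.037,  0.029]))]
row [(0.73, array([ 0.548, -0.042,  0.026]))]
long_vise [(0.84, array([ 0.324, -0.574,  0.011])), (0.82, array([ 0.449, -0.314,  0.009])), (0.32, array([0.486, 0.357, 0.012]))]
mid_vise [(0.53, array([0.488, 0.356, 0.013]))]
lid_front [(0.87, array([ 0.66 , -0.057,  0.225]))]
hasp_tip [(0.55, array([ 0.705, -0.06 ,  0.207]))]
staple [(0.97, array([ 0.473, -0.035,  0.036])), (0.23, array([ 0.706, -0.058,  0.208]))]
jar1 [(0.78, array([0.671, 0.299, 0.004])), (0.66, array([ 0.714, -0.293, -0.002]))]
top [ 0.3611 -0.1198  1.5782]
case [(0.89, array([ 0.567, -0.044,  0.001]))]
row [(0.85, array([ 0.551, -0.047,  0.026]))]
long_vise [(0.66, array([ 0.325, -0.577,  0.009]))]
mid_vise [(0.66, array([0.493, 0.357, 0.01 ]))]
lid_front [(0.89, array([ 0.664, -0.056,  0.224]))]
hasp_tip [(0.65, array([ 0.547, -0.043,  0.029])), (0.52, array([ 0.701, -0.06 ,  0.213]))]
staple [(0.83, array([ 0.469, -0.037,  0.031])), (0.23, array([ 0.445, -0.311,  0.01 ]))]
jar1 [(0.72, array([0.668, 0.3  , 0.004])), (0.72, array([ 0.711, -0.299,  0.002]))]
```

View pics/top.png

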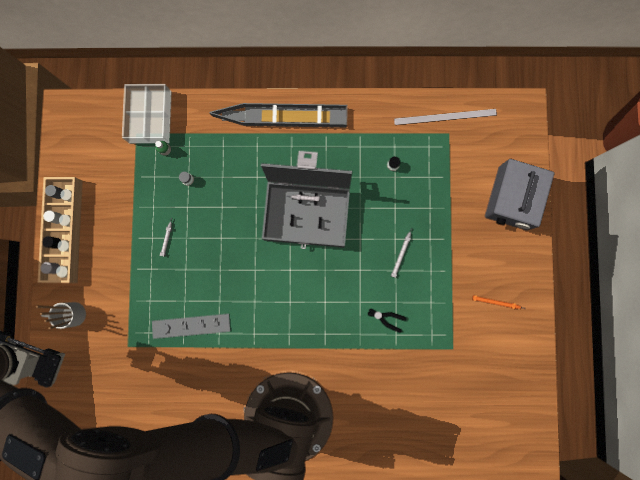

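View pics/scene.png

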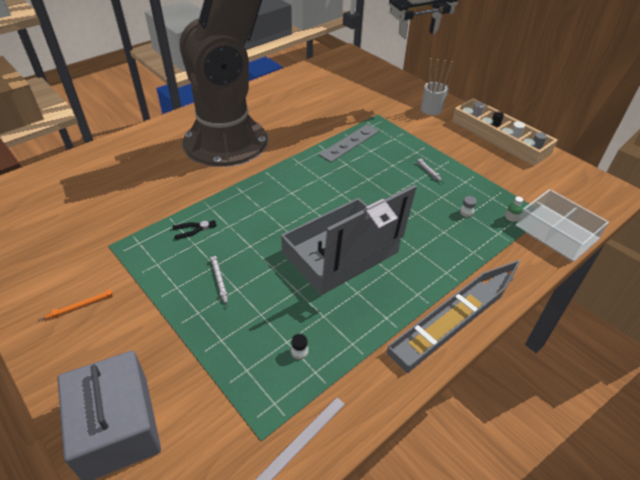

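The top view shows the long vise at about (402,254), with its cone end up. The mid vise is at (167,238) and the orange look-alike at (497,302). The case is at (306,210) with its lid upright, and the hasp at (307,158) points back off the lid. Next I'll measure the geometry from the depth clouds.

Run:
```python
from h import *
s=arm.observe(); Rt=R.from_rotvec(s["ee_rot"]).as_matrix(); print("tool axes cols\n",Rt, s["joints"])
for c in ["top","scene"]:
    P=np.load(c+".npz")["P"].reshape(-1,3)
    def sel(lo,hi): return P[np.all((P>lo)&(P<hi),axis=1)]
    q=sel([.35,-.42,.006],[.54,-.22,.03]); 
    rct=cv2.minAreaRect(q[:,:2].astype(np.float32)*1000); m=q[:,:2].mean(0)
    u,sv,vt=np.linalg.svd(q[:,:2]-m); d=vt[0]; t=(q[:,:2]-m)@d
    print(c,"vise n",len(q),"mean",q.mean(0),"dir",d,"ang",np.degrees(np.arctan2(d[1],d[0])),"ends",m+d*t.min(),m+d*t.max(),"len",np.ptp(t),"zmax",np.percentile(q[:,2],95))
    r=sel([.44,-.2,.056],[.66,.1,.069]); rr=cv2.minAreaRect(r[:,:2].astype(np.float32)*1000); print("rim",len(r),rr)
    l=sel([.62,-.2,.09],[.72,.1,.235]); mm=l.mean(0); v=np.linalg.svd(l-mm,full_matrices=False)[2]; print("lid n",len(l),v[2],"zmax",l[:,2].max(),l.min(0),l.max(0))
    hh=l[l[:,0]>l[:,0].max()-.004]; print("hasp far",hh.mean(0))
```

```text
tool axes cols
 [[ 0.     -0.949   0.3154]
 [ 0.0001  0.3154  0.949 ]
 [-1.     -0.      0.0001]] [-1.3526  0.4345  0.025   1.5732 -0.0116  1.134  -0.0751]
top vise n 791 mean [ 0.4465 -0.3177  0.0094] dir [-0.7683 -0.6401] ang -140.1991896005637 ends [ 0.5394 -0.2403] [ 0.3451 -0.4022] len 0.252922189238647 zmax 0.01751598206942717
rim 573 ((566.406005859375, -46.629539489746094), (230.5934295654297, 163.06056213378906), 84.95030975341797)
lid n 1649 [-0.9817  0.0845  0.1706] zmax 0.23486257950965994 [ 0.6376 -0.1693  0.0907] [0.7068 0.0604 0.2349]
hasp far [ 0.7047 -0.0482  0.2091]
scene vise n 392 mean [ 0.4551 -0.3214  0.012 ] dir [ 0.9647 -0.2633] ang -15.267282016913752 ends [ 0.3333 -0.2882] [ 0.5429 -0.3454] len 0.21727300465478827 zmax 0.017793862504296754
rim 612 ((567.1426391601562, -49.78233337402344), (232.98069763183594, 173.58766174316406), 85.31649017333984)
lid n 3667 [-0.9886  0.0904  0.1204] zmax 0.23378079451220302 [ 0.6374 -0.1726  0.09  ] [0.7044 0.0597 0.2338]
hasp far [ 0.7022 -0.0548  0.2122]
```

Request:
arm_command:
  motion:
    - [91.8,0,-29,-43.5,0,0,0]
    - [91.8,0,-29,-43.5,0,0,0]
    - [91.8,0,-29,-43.5,0,0,0]
    - [91.8,0,-29,-43.5,0,0,0]
    - [91.8,0,-29,-43.5,0,0,0]

```text
clock: 1.52
position: [0.2664, 0.3393, 0.4049]
ee_rot: [-0.969, 1.343, 0.97]
force: [2.2, -0.6, 0.6]
width: 1.001
```

Request:
arm_command:
  motion:
    - [91.8,0,-29,-43.5,0,0,0]
    - [91.8,0,-29,-43.5,0,0,0]
    - [91.8,0,-29,-43.5,0,0,0]
    - [91.8,0,-29,-43.5,0,0,0]
    - [91.8,0,-29,-43.5,0,0,0]

```text
clock: 2.15
position: [0.3353, 0.0871, 0.4051]
ee_rot: [-0.969, 1.343, 0.97]
force: [0.8, 0.1, 0.4]
width: 0.999
```

Request:
arm_command:
  motion:
    - [91.8,0,-29,-43.5,0,0,0]
    - [91.8,0,-29,-43.5,0,0,0]
    - [91.8,0,-29,-43.5,0,0,0]
    - [91.8,0,-29,-43.5,0,0,0]
    - [91.8,0,-29,-43.5,0,0,0]

```text
clock: 2.78
position: [0.4043, -0.1649, 0.4051]
ee_rot: [-0.97, 1.342, 0.969]
force: [1.7, 0.7, 0.1]
width: 0.999
```

Request:
arm_command:
  motion:
    - [91.8,20,-30,-43,0,0,0]
    - [91.8,20,-30,-43,0,0,0]
    - [91.8,20,-30,-43,0,0,0]
    - [91.8,0,0,0,0,0,0]

```text
clock: 3.28
position: [0.4482, -0.3179, 0.3432]
ee_rot: [-0.966, 1.35, 0.966]
force: [-1.0, 1.1, -0.5]
width: 0.998
```

Run:
```python
from h import *
s=arm.observe(); im=get_image("wrist"); save(im,"pics/w1.png"); print(s["joints"],s["position"])
P=cloud(im,s); np.savez("w1.npz",P=P,f=im["frame"])
for n in ["long_vise"]: print([(round(d["p"],2),np.round(d["point"],4)) for d in pinpoint("wrist",n)[:3]])
f=im["frame"].astype(int); 
m=(P[...,2]>.008)&(P[...,2]<.03)&(abs(P[...,0]-.449)<.1)&(abs(P[...,1]+.316)<.1)
g=(f[...,1]-f[...,0]<15)&(f.sum(-1)>150)
q=P[m&g][:,:2]; mm=np.median(q,0)
for _ in range(5):
    u,S,vt=np.linalg.svd(q-q.mean(0),full_matrices=False); e=abs((q-q.mean(0))@vt[1]); q=q[e<max(.009,e.std()*2)]
d=vt[0]; t=(q-q.mean(0))@d; print(len(q),q.mean(0),d,np.degrees(np.arctan2(d[1],d[0])),q.mean(0)+d*np.percentile(t,.5),q.mean(0)+d*np.percentile(t,99.5))
print("mat z",np.nanmedian(P[(abs(P[...,2])<.008)][:,2]))
```

```text
[-0.0279  0.4459  0.7618  1.88   -0.3669  0.9621  2.1438] [ 0.4482 -0.3179  0.3432]
[(0.61, array([ 0.4495, -0.3142,  0.0097]))]
2153 [ 0.4494 -0.3146] [ 0.932  -0.3625] -21.252140452032062 [ 0.3925 -0.2925] [ 0.5258 -0.3443]
mat z 0.003516761525268003
```

View pics/w1.png

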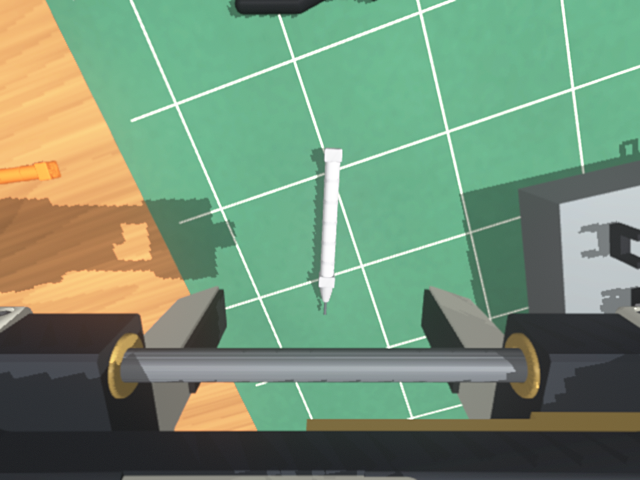

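Request:
arm_command:
  motion:
    - [60,40,0,3.7,2.8,0,0]
    - [60,50,0,0,0,0,0]
    - [60,45,0,0,0,0,0]
    - [60,22,0,0,0,0,0]
    - [60,0,0,0,0,0,0]
  newtons: 25

```text
clock: 4.0
position: [0.4501, -0.3088, 0.1873]
ee_rot: [-0.932, 1.361, 0.936]
force: [-0.2, 0.4, -0.4]
width: 0.654
```

Request:
arm_command:
  motion:
    - [0,0,0,0,0,0,0]
    - [0,0,0,0,0,0,0]
    - [0,0,0,0,0,0,0]
    - [0,0,0,0,0,0,0]
    - [0,0,0,0,0,0,0]
  newtons: 25

```text
clock: 4.62
position: [0.45, -0.3107, 0.1879]
ee_rot: [-0.933, 1.362, 0.932]
force: [-0.5, -0.8, 0.6]
width: 0.163
```

Request:
arm_command:
  motion:
    - [0,0,0,0,0,0,0]
    - [0,0,0,0,0,0,0]
  newtons: 25

```text
clock: 4.88
position: [0.45, -0.3108, 0.1879]
ee_rot: [-0.933, 1.362, 0.932]
force: [-2.0, 0.2, 4.7]
width: 0.119
```

Request:
arm_command:
  motion:
    - [0,-40,0,0,0,0,0]
    - [0,-50,0,0,0,0,0]
    - [0,-40,0,0,0,0,0]
  newtons: 25

```text
clock: 5.25
position: [0.4499, -0.3105, 0.3191]
ee_rot: [-0.932, 1.362, 0.933]
force: [0.8, -0.8, -1.5]
width: 0.118
```

Run:
```python
from h import *
s=arm.observe(); im=get_image("wrist"); save(im,"pics/w2.png"); print(s["joints"],s["position"],s["width"],s["force"])
P=cloud(im,s); np.savez("w2.npz",P=P,f=im["frame"],pos=s["position"],rot=s["ee_rot"],w=s["width"])
print([(round(d["p"],2),np.round(d["point"],4)) for d in pinpoint("wrist","long_vise")[:3]])
Rt=R.from_rotvec(s["ee_rot"]).as_matrix(); print(Rt)
T=(P-s["position"])@Rt
m=(T[...,0]>.15)&(T[...,0]<.2)&(abs(T[...,2])<.05)
q=T[m]; print(len(q)); 
for lo in np.arange(-.1,.1,.01):
    k=q[(q[:,1]>lo)&(q[:,1]<=lo+.01)]
    if len(k): print(round(lo,3),len(k),np.median(k,0), k[:,2].min(),k[:,2].max())
```

```text
[-0.0358  0.4761  0.7609  1.9134 -0.4107  0.9134  2.1276] [ 0.4499 -0.3105  0.3191] 0.11804611297060012 [ 0.8174 -0.8132 -1.4775]
[]
[[-0.0002 -0.9324  0.3615]
 [ 0.0001  0.3615  0.9324]
 [-1.      0.0002  0.    ]]
7742
-0.06 399 [ 0.1704 -0.0534 -0.0005] -0.007237918882379707 0.006708782655578793
-0.05 500 [ 0.1722 -0.0464 -0.    ] -0.0070624308069710245 0.006493036978027675
-0.04 104 [ 0.1716 -0.0385 -0.0002] -0.005386608127497564 0.004925691791310632
-0.03 1 [ 0.1755 -0.0202  0.0057] 0.005744857119933512 0.005744857119933512
-0.02 372 [ 0.1722 -0.0142 -0.0005] -0.006194959396928236 0.0052502100659350195
-0.01 504 [ 0.1718 -0.0051 -0.    ] -0.0056594598388302495 0.005190004317782232
-0.0 920 [ 0.1712  0.0079 -0.0004] -0.023061855789920583 0.015308377967308363
0.01 2121 [ 0.1641  0.0109 -0.    ] -0.022800950118336473 0.022409457163582024
0.02 561 [0.1721 0.025  0.    ] -0.005786113084640125 0.005859390678089069
0.03 634 [0.172  0.0353 0.    ] -0.006124243276824887 0.0061697992520851775
0.04 639 [ 0.1721  0.045  -0.0004] -0.006025163833196231 0.005584894686847598
0.05 803 [0.1703 0.0553 0.    ] -0.006938658129935682 0.006897126050530691
0.06 184 [ 0.1746  0.0605 -0.0004] -0.006888115900110945 0.006607614574591208
```

View pics/w2.png

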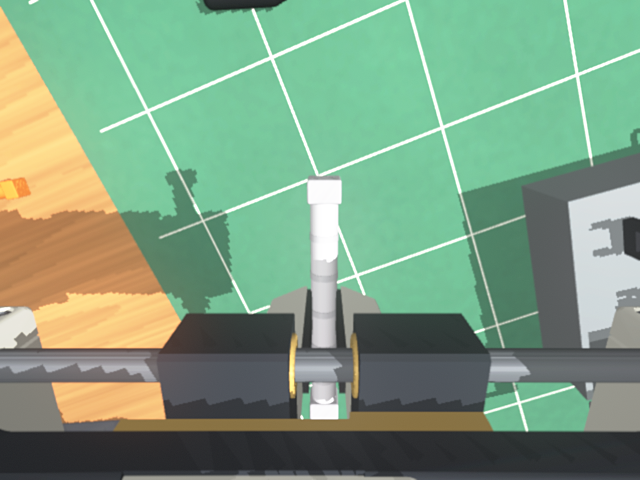

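The vise is held, but only by the very tips of the fingers. I'll set it back down and grip it a few millimetres lower.

Request:
arm_command:
  motion:
    - [0,50,0,0,0,0,0]
    - [0,50,0,0,0,0,0]
    - [0,29.5,0,0,0,0,0]
    - [0,0,0,0,0,0,0]
    - [28,0,0,0,0,0,0]

```text
clock: 5.98
position: [0.4497, -0.3106, 0.188]
ee_rot: [-0.932, 1.362, 0.933]
force: [0.2, -0.5, 0.2]
width: 0.186
```

Request:
arm_command:
  motion:
    - [28,0,0,0,0,0,0]
    - [28,5,0,0,0,0,0]
    - [28,0,0,0,0,0,0]
    - [0,0,0,0,0,0,0]
    - [0,0,0,0,0,0,0]

```text
clock: 6.6
position: [0.45, -0.3106, 0.1833]
ee_rot: [-0.933, 1.362, 0.933]
force: [0.5, -0.1, -0.1]
width: 0.133
```

Request:
arm_command:
  motion:
    - [0,0,0,0,0,0,0]
    - [0,0,0,0,0,0,0]
    - [0,0,0,0,0,0,0]
  newtons: 30

```text
clock: 6.98
position: [0.45, -0.3106, 0.1833]
ee_rot: [-0.933, 1.362, 0.933]
force: [0.2, 0.1, 1.1]
width: 0.122
```

```bash
cat >> h.py <<'E'
def rows(p0,R0,wps,rmax=10.4,dmax=55):
    """wps: list of (p1,R1) TCP; prints tool-frame rows"""
    from scipy.spatial.transform import Slerp
    for p1,R1 in wps:
        p1=np.array(p1); rv=(R0.inv()*R1).as_rotvec(degrees=True)
        n=int(max(np.ceil(np.linalg.norm(rv)/rmax),np.ceil(np.linalg.norm(p1-p0)*1000/dmax),1))
        for i in range(n):
            Ri=R0*R.from_rotvec(rv*i/n,degrees=True)
            print(np.round(np.r_[Ri.inv().apply((p1-p0)/n)*1000,rv/n],1).tolist())
        print('--'); p0,R0=p1,R1
def toolR(az,tilt=0):
    """tool x down, z at azimuth az(deg); tilt: body leans away from z"""
    a=np.radians(az); z=np.array([np.cos(a),np.sin(a),0]); x=np.array([0,0,-1.]); y=np.cross(z,x)
    return R.from_matrix(np.c_[x,y,z])*R.from_rotvec([0,-tilt,0],degrees=True)
E
python3 - <<'E'
from h import *
s=arm.observe(); p=np.array(s["position"]); R0=R.from_rotvec(s["ee_rot"])
az=-4.9
lift=p+[0,0,.17]
rows(p,R0,[(lift,R0),([.49,-.04,.36],toolR(az)),([.475,-.04,.36],toolR(az,10))])
E
```

```text
[-42.5, -0.0, 0.0, 0.0, 0.0, 0.0]
[-42.5, -0.0, 0.0, 0.0, 0.0, 0.0]
[-42.5, -0.0, 0.0, 0.0, 0.0, 0.0]
[-42.5, -0.0, 0.0, 0.0, 0.0, 0.0]
--
[-0.8, 7.6, 33.3, 9.2, 0.0, 0.0]
[-0.8, 12.8, 31.7, 9.2, 0.0, 0.0]
[-0.8, 17.7, 29.2, 9.2, 0.0, 0.0]
[-0.8, 22.2, 26.0, 9.2, 0.0, 0.0]
[-0.8, 26.1, 22.1, 9.2, 0.0, 0.0]
[-0.8, 29.3, 17.7, 9.2, 0.0, 0.0]
[-0.8, 31.7, 12.8, 9.2, 0.0, 0.0]
[-0.8, 33.4, 7.5, 9.2, 0.0, 0.0]
--
[0.0, -1.3, -14.9, 0.0, -10.0, -0.0]
--
```

Request:
arm_command:
  motion:
    - [0,-42,0,0,0,0,0]
    - [0,-43,0,0,0,0,0]
    - [0,-42,0,0,0,0,0]
    - [0,-43,0,0,0,0,0]

```text
clock: 7.48
position: [0.4497, -0.3104, 0.3544]
ee_rot: [-0.932, 1.362, 0.933]
force: [0.8, -0.2, -0.7]
width: 0.117
```

Request:
arm_command:
  motion:
    - [0,-1,7.6,33.3,9.2,0,0]
    - [0,-1,12.8,31.7,9.2,0,0]
    - [0,-1,17.7,29.2,9.2,0,0]
    - [0,-1,22.2,26,9.2,0,0]
    - [0,-1,26.1,22.1,9.2,0,0]

```text
clock: 8.1
position: [0.4746, -0.1403, 0.3582]
ee_rot: [-0.308, 1.549, 0.308]
force: [0.3, 0.1, -0.7]
width: 0.121
```

Request:
arm_command:
  motion:
    - [0,-1,29.3,17.7,9.2,0,0]
    - [0,-1,31.7,12.8,9.2,0,0]
    - [0,0,33.4,7.5,9.2,0,0]
    - [0,0,-1.3,-15,0,-10,0]
    - [0,0,0,0,0,0,0]

```text
clock: 8.72
position: [0.4728, -0.0395, 0.3597]
ee_rot: [0.06, 1.397, -0.067]
force: [1.0, 0.1, -0.4]
width: 0.121
```

Run:
```python
from h import *
s=arm.observe(); im=get_image("wrist"); save(im,"pics/w3.png"); print(s["clock"],s["joints"],s["position"],s["width"],s["force"])
P=cloud(im,s); np.savez("w3.npz",P=P,f=im["frame"])
Rt=R.from_rotvec(s["ee_rot"]).as_matrix(); print(Rt)
for n in ["row","case","staple"]: print(n,[(round(d["p"],2),np.round(d["point"],4)) for d in pinpoint("wrist",n)[:3]])
T=(P-s["position"])@Rt
m=(T[...,0]>.155)&(T[...,0]<.19)&(abs(T[...,2])<.012)
q=T[m]; print(len(q)); 
for lo in np.arange(-.1,.1,.01):
    k=q[(q[:,1]>lo)&(q[:,1]<=lo+.01)]
    if len(k): print(round(lo,3),len(k),np.median(k,0), k[:,1].min(),k[:,1].max())
```

```text
8.725 [-1.0002  0.3788  1.2777  2.1211 -0.554   0.803   0.5118] [ 0.4728 -0.0395  0.3597] 0.12121085195183927 [ 0.9506  0.0601 -0.4164]
[[ 0.1717  0.0827  0.9817]
 [-0.0122  0.9966 -0.0819]
 [-0.9851  0.0021  0.1721]]
row [(0.92, array([ 0.5459, -0.0459,  0.0262]))]
case [(0.78, array([ 0.5643, -0.0425,  0.0094]))]
staple [(0.95, array([ 0.4694, -0.0397,  0.0337]))]
6708
-0.06 167 [ 0.1658 -0.0518  0.0003] -0.054830714310409964 -0.05000623368218289
-0.05 590 [ 0.1674 -0.0468 -0.0002] -0.04994682750872945 -0.04005993126074126
-0.04 259 [ 0.1673 -0.0366 -0.0002] -0.039983086350135144 -0.032801197695175276
-0.02 252 [ 0.1678 -0.0128  0.0003] -0.01709345303974386 -0.010016698651275328
-0.01 506 [ 0.1672 -0.0052 -0.0002] -0.00999519690021787 -6.852495747965384e-05
-0.0 828 [0.1672 0.0075 0.0003] 8.622242114026032e-05 0.009999880787388109
0.01 1028 [ 0.1672  0.0113 -0.0001] 0.01001908346219381 0.019989872982678007
0.02 612 [ 0.1676  0.0251 -0.0001] 0.02001236810195152 0.029998708005645438
0.03 652 [ 0.1674  0.0352 -0.0001] 0.03001780632405166 0.03998651208519882
0.04 691 [0.1675 0.0451 0.0003] 0.040019276915267146 0.04999948122224427
0.05 811 [0.1658 0.0555 0.0003] 0.05002221871550311 0.05999260860174914
0.06 312 [0.1669 0.0615 0.0003] 0.0600037315878086 0.06185041715376522
```

View pics/w3.png

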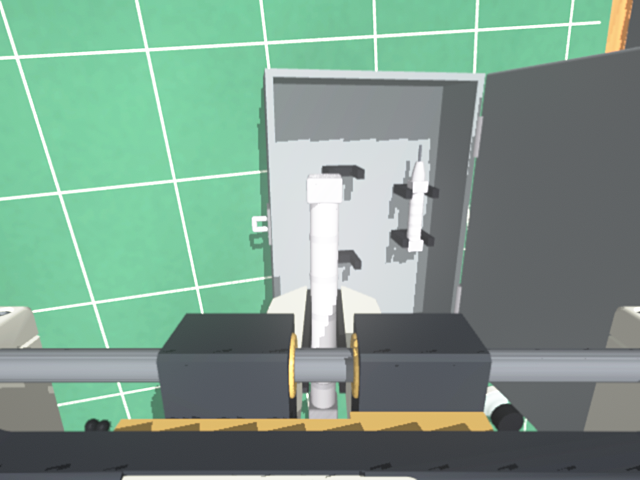

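Run:
```python
from h import *
d=np.load("w3.npz"); P=d["P"]; f=d["f"].astype(int)
blk=(f.sum(-1)<150)
m=blk&(P[...,2]>.030)&(P[...,2]<.043)&(P[...,0]>.5)&(P[...,0]<.66)&(abs(P[...,1]+.046)<.08)
n,lab,st,ce=cv2.connectedComponentsWithStats(m.astype(np.uint8))
for i in range(1,n):
    if st[i,4]>15:
        q=P[lab==i]; print(st[i],"mean",q.mean(0),"min",q.min(0),"max",q.max(0))
r=(P[...,2]>.057)&(P[...,2]<.068)&(P[...,0]>.45)&(P[...,0]<.64)&(abs(P[...,1]+.04)<.16)
n,lab,st,ce=cv2.connectedComponentsWithStats(r.astype(np.uint8)); 
q=P[r]; fr=q[(q[:,0]<.505)&(q[:,1]<.05)&(q[:,1]>-.14)]
a,b=np.polyfit(fr[:,1],fr[:,0],1); print("front rim x at y=-.046:",a*-.046+b,"slope deg",np.degrees(np.arctan(a)),len(fr), np.ptp(fr[:,0]-a*fr[:,1]-b))
right=q[q[:,1]<-.14]; print("ymin",right[:,1].min(), "right rim x,y", right.mean(0), np.polyfit(right[:,0],right[:,1],1),"z",np.median(q[:,2]))
lid=P[(P[...,2]>.1)&(P[...,2]<.23)&(P[...,0]>.6)&(abs(P[...,1]+.05)<.12)]; print("lid xmin by z",[(z,np.percentile(lid[abs(lid[:,2]-z)<.01][:,0],[2,50,98])) for z in(.11,.15,.19,.22) if (abs(lid[:,2]-z)<.01).any()])
```

```text
front rim x at y=-.046: 0.4864101664694868 slope deg 4.926769085497087 1340 0.005115857981541461Traceback (most recent call last):
  File "<stdin>", line 13, in <module>
    return umr_minimum(a, axis, None, out, keepdims, initial, where)
ValueError: zero-size array to reduction operation minimum which has no identity
```

Run:
```python
from h import *
d=np.load("w3.npz"); P=d["P"]; f=d["f"].astype(int)
e=np.array([.9963,-.0857]); g=np.array([.0857,.9963]); row=np.array([.547,-.046])
C=np.dstack([(P[...,:2]-row)@e,(P[...,:2]-row)@g,P[...,2]])
for (r0,r1,c0,c1) in [(160,182,318,368),(248,270,336,364),(182,200,390,440),(228,246,390,436)]:
    w=C[r0:r1,c0:c1]; b=(f[r0:r1,c0:c1].sum(-1)<200)&(w[...,2]>.028)&(w[...,2]<.045); q=w[b]
    print(len(q), "z",np.percentile(w[...,2],[5,50,95]), q.size and (q.min(0),q.max(0),np.median(q,0)))
q=C[(C[...,2]>.058)&(C[...,2]<.068)&(abs(C[...,0])<.06)&(C[...,1]>.08)]; print("+y rim",len(q),np.percentile(q[:,1],[2,50,98]))
lid=P[(P[...,2]>.1)&(P[...,2]<.23)&(P[...,0]>.6)&(abs(P[...,1]+.05)<.12)]; print("lid x by z",len(lid),[(z,np.percentile(lid[abs(lid[:,2]-z)<.01][:,0],[2,50,98])) for z in(.11,.15,.19,.22) if (abs(lid[:,2]-z)<.01).any()])
```

```text
0 z [nan nan nan] 0
0 z [nan nan nan] 0
31 z [nan nan nan] (array([0.0756, 0.0206, 0.0299]), array([0.0779, 0.027 , 0.0389]), array([0.0763, 0.024 , 0.0351]))
28 z [nan nan nan] (array([ 0.0757, -0.0238,  0.0284]), array([ 0.0769, -0.0176,  0.0392]), array([ 0.0762, -0.02  ,  0.0348]))
+y rim 1645 [0.087  0.1128 0.116 ]
lid x by z 42948 [(0.11, array([0.6394, 0.6492, 0.6569])), (0.15, array([0.6399, 0.6521, 0.659 ])), (0.19, array([0.6435, 0.6525, 0.6582]))]
```

```bash
cat >> h.py <<'E'
ROW=np.array([.547,-.046,.027]); AZ=-4.92
E
python3 - <<'E'
from h import *
s=arm.observe(); p=np.array(s["position"]); R0=R.from_rotvec(s["ee_rot"])
R1=toolR(AZ,15); T=lambda h: ROW+[0,0,h]-R1.apply([.1733,.002,0])
print(T(0))
rows(p,R0,[(T(.11),R1),(T(.002),R1)])
E
```

```text
[ 0.5021 -0.0441  0.1944]
[30.1, -0.9, 8.6, 0.1, -2.5, -0.0]
[30.4, -0.9, 7.3, 0.1, -2.5, -0.0]
--
[52.2, 0.0, -14.0, 0.0, 0.0, 0.0]
[52.2, 0.0, -14.0, 0.0, 0.0, 0.0]
--
```

Request:
arm_command:
  motion:
    - [0,30,-1,8.6,0,-2.5,0]
    - [0,30.4,-1,7.3,0,-2.5,0]
    - [0,0,0,0,0,0,0]

```text
clock: 9.3
position: [0.5018, -0.045, 0.3029]
ee_rot: [0.055, 1.312, -0.072]
force: [-0.7, -0.8, 0.4]
width: 0.12
```

Run:
```python
from h import *
s=arm.observe(); p=np.array(s["position"]); R0=R.from_rotvec(s["ee_rot"]); print(s["clock"],s["joints"],p,s["width"]); print(R0.as_matrix())
im=get_image("wrist"); save(im,"pics/w4.png")
print("vise now",p+R0.apply([.1733,.002,0]), "row net",[(round(d["p"],2),np.round(d["point"],4)) for d in pinpoint("wrist","row")[:3]])
R1=toolR(AZ,15); T=lambda h: ROW+[0,0,h]-R1.apply([.1733,.002,0])
rows(p,R0,[(T(.03),R1),(T(.002),R1)],dmax=30)
```

```text
9.3 [-0.7995  0.4524  1.0485  2.1586 -0.7617  0.6072  0.6732] [ 0.5018 -0.045   0.3029] 0.12013254255928288
[[ 0.2542  0.0847  0.9634]
 [-0.0218  0.9964 -0.0818]
 [-0.9669 -0.0002  0.2551]]
vise now [ 0.546  -0.0468  0.1353] row net [(0.71, array([ 0.5436, -0.0468,  0.0278])), (0.65, array([ 0.5677, -0.0441,  0.007 ]))]
[25.3, 0.3, -6.6, 0.0, -0.1, -0.0]
[25.3, 0.3, -6.6, 0.0, -0.1, -0.0]
[25.3, 0.3, -6.6, 0.0, -0.1, -0.0]
--
[27.0, 0.0, -7.2, 0.0, 0.0, 0.0]
--
```

View pics/w4.png

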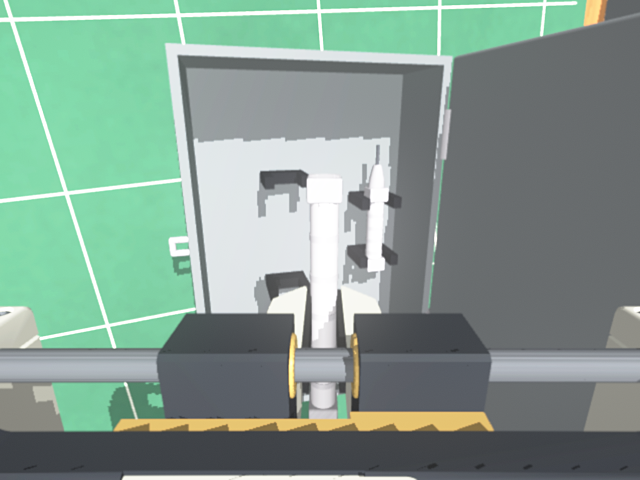

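Run:
```python
from h import *
s=arm.observe(); im=get_image("wrist"); Rm,t=pose(im,s); f=im["frame"]
e=np.array([.9963,-.0857,0]); g=np.array([.0857,.9963,0])
def pr(X): return cv2.projectPoints(np.array(X,float),cv2.Rodrigues(Rm.T)[0],-Rm.T@t,np.array(im["K"]),np.array(im["distortion"]))[0][:,0]
v=f[...,::-1].copy()
for dy in (.04,-.04):
    for dx in (-.017,-.009,.009,.017):
        for ddy in (-.004,.004):
            u=pr([ROW+e*dx+g*(dy+ddy)+[0,0,.012]])[0]; cv2.circle(v,tuple(int(round(a*4)) for a in u),4,(0,0,255),-1,shift=2) if 0 else cv2.drawMarker(v,tuple(int(round(a)) for a in u),(0,0,255),cv2.MARKER_CROSS,5)
cv2.imwrite("pics/w5.png",cv2.resize(v[150:330,160:440],None,fx=2.8,fy=2.8,interpolation=cv2.INTER_NEAREST))
```

```text
(no output)
```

View pics/w5.png

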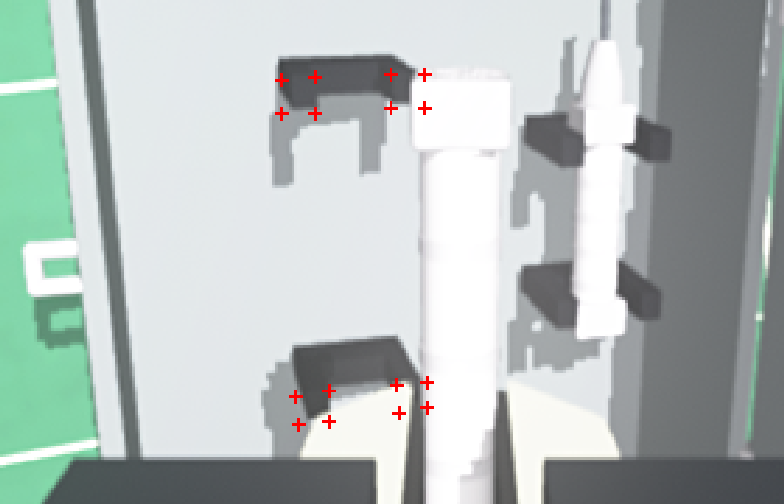

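Run:
```python
from h import *
s=arm.observe(); im=get_image("wrist"); Rm,t=pose(im,s); f=im["frame"]; P=cloud(im,s); print(s["position"])
e=np.array([.9963,-.0857,0]); g=np.array([.0857,.9963,0])
def pr(X): return cv2.projectPoints(np.array([X],float),cv2.Rodrigues(Rm.T)[0],-Rm.T@t,np.array(im["K"]),np.array(im["distortion"]))[0][0,0]
v=(255*(f[...,::-1]/255.)**.4).astype(np.uint8)[20:330,150:470]; v=cv2.resize(v,None,fx=2.4,fy=2.4,interpolation=cv2.INTER_CUBIC)[:600]
pts=[(dx,dy+k,.012) for dy in(.04,-.04) for dx in (-.009,.009) for k in(-.004,.004)]
pts+=[(dx,dy,-.006) for dy in(.036,-.036,.044,-.044) for dx in(-.009,.009)]
pts+=[(-.063,.115,.036),(.097,.115,.036),(-.063,0,.036),(-.076,0,.006)]
for x,y,z in pts:
    u=(pr(ROW+e*x+g*y+[0,0,z])-[150,20])*2.4
    cv2.drawMarker(v,tuple(int(round(a)) for a in u),(0,0,255) if z>0 else (255,0,0),cv2.MARKER_CROSS,7)
cv2.imwrite("pics/w6.png",v)
C=np.dstack([(P-ROW)@e,(P-ROW)@g,P[...,2]])
q=C[(C[...,2]>.057)&(C[...,2]<.07)&(abs(C[...,0])<.05)&(C[...,1]>.09)]; print("+y rim",np.percentile(q[:,1],[2,50,98]))
q=C[(C[...,2]>.057)&(C[...,2]<.07)&(C[...,0]<-.04)&(C[...,0]>-.08)&(abs(C[...,1])<.08)]; print("front rim",np.percentile(q[:,0],[2,50,98]))
q=C[(C[...,2]>.02)&(C[...,2]<.04)&(C[...,0]<-.067)&(C[...,0]>-.09)&(abs(C[...,1])<.03)]; print("staple",len(q),np.median(q,0),q.min(0),q.max(0))
```

```text
[ 0.5019 -0.0449  0.3048]
+y rim [0.1112 0.1133 0.1162]
front rim [-0.0626 -0.0599 -0.0576]
staple 249 [-0.0732  0.0018  0.0352] [-0.0776 -0.0057  0.0322] [-0.067   0.0076  0.0372]
```

View pics/w6.png

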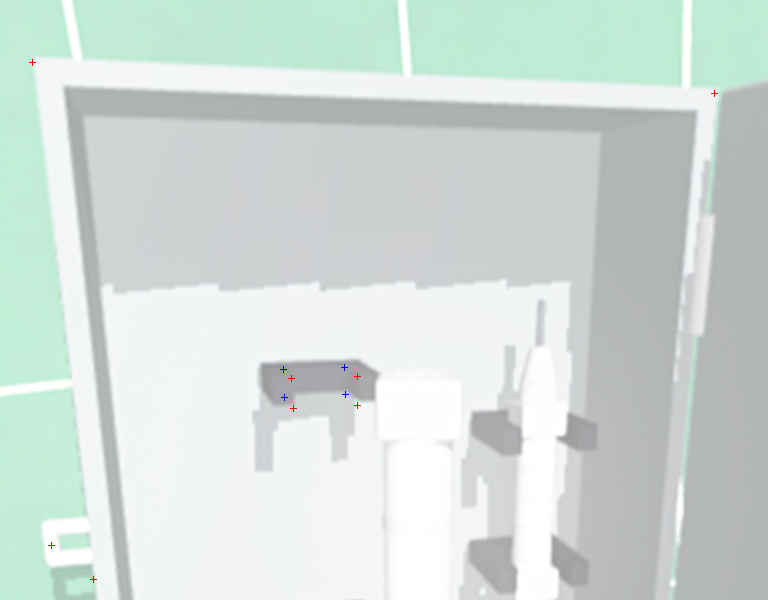

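The predicted prong corners at (293,408) and (357,405) fall on the far fork's prong lobes to within about 1 mm. I'll descend now.

Request:
arm_command:
  motion:
    - [0,26.5,0.5,-6.7,0,0,0]
    - [0,26.5,0.5,-6.7,0,0,0]
    - [0,26.5,0.5,-6.7,0,0,0]
    - [0,14,0.5,-3.6,0,0,0]

```text
clock: 10.0
position: [0.5033, -0.042, 0.2074]
ee_rot: [0.055, 1.308, -0.07]
force: [0.0, 0.8, -0.9]
width: 0.117
```

Request:
arm_command:
  motion:
    - [0,6,0,-1.5,0,0,0]
    - [0,6,0,-1.5,0,0,0]
    - [0,0,0,0,0,0,0]

```text
clock: 10.38
position: [0.5035, -0.0423, 0.1955]
ee_rot: [0.055, 1.308, -0.071]
force: [-0.4, 0.7, -0.8]
width: 0.119
```

Request:
arm_command:
  motion:
    - [26,0,0,0,0,0,0]
    - [26,0,0,0,0,0,0]
    - [26,0,0,0,0,0,0]

```text
clock: 10.75
position: [0.5034, -0.0423, 0.1955]
ee_rot: [0.055, 1.308, -0.071]
force: [0.2, 0.4, -0.3]
width: 0.281
```

Run:
```python
from h import *
s=arm.observe(); print(s["joints"],s["position"],s["width"])
im=get_image("wrist"); P=cloud(im,s); save(im,"pics/w7.png")
ROW=np.array([.547,-.045,.027])
e=np.array([.9963,-.0857,0]); g=np.array([.0857,.9963,0]); C=np.dstack([(P-ROW)@e,(P-ROW)@g,P[...,2]])
f=im["frame"].astype(int)
q=C[(abs(C[...,0])<.02)&(abs(C[...,1])<.1)&(C[...,2]>.02)&(C[...,2]<.06)&(f.min(-1)>150)]
for lo in np.arange(-.1,.1,.01):
    k=q[(q[:,1]>lo)&(q[:,1]<=lo+.01)]
    if len(k)>10: print(round(lo,3),len(k),np.median(k,0),k[:,1].min(),k[:,1].max())
```

```text
[-0.5174  0.5737  0.663   2.2297 -1.1176  0.3613  0.9797] [ 0.5034 -0.0423  0.1955] 0.28074162719180273
-0.06 261 [-0.0004 -0.0526  0.0344] -0.05635420766406888 -0.05002572720694362
-0.05 440 [-0.0003 -0.0455  0.033 ] -0.049991918800029254 -0.04000719719367854
-0.04 180 [-0.0004 -0.0377  0.033 ] -0.03999927253066423 -0.03467623110615721
-0.02 341 [-0.0005 -0.0136  0.0325] -0.01857993424473566 -0.010017368283256193
-0.01 496 [-0.0003 -0.005   0.0327] -0.00993323294334182 -1.0810860854087582e-05
-0.0 1289 [0.0019 0.0094 0.0336] 5.010470205335471e-05 0.009999914417247128
0.01 743 [0.0009 0.0136 0.0331] 0.010000799986614423 0.019983860336070015
0.02 617 [-0.0001  0.0251  0.0327] 0.020026012809193854 0.029992177398886308
0.03 680 [0.0001 0.0355 0.0328] 0.030016830033707597 0.03997314427673488
0.04 684 [-0.      0.0451  0.0327] 0.04000808269787269 0.04999890963123404
0.05 845 [0.0001 0.0554 0.0343] 0.05001361073464545 0.05998011343243392
0.06 214 [0.0006 0.0608 0.0318] 0.06000205454035512 0.06116989573741896
```

View pics/w7.png

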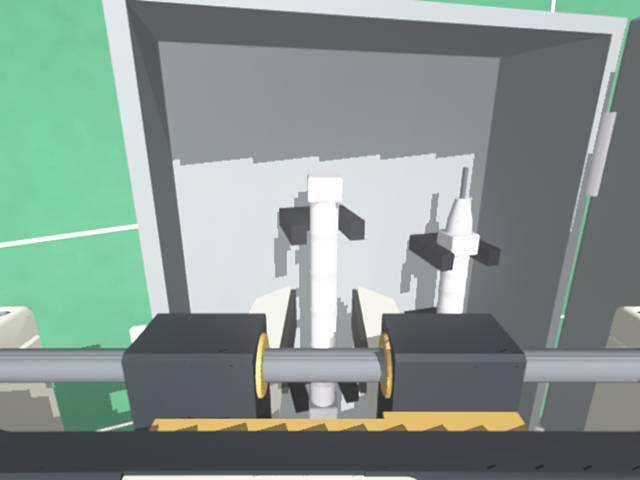

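Both forks hold the vise: its axis is at z≈0.027 and within about 1 mm of the row's middle, and the fingers are off it. Next I'll go up and over to the back of the lid.

```bash
cat >> h.py <<'E'
e=np.array([.9963,-.0857,0]); g=np.array([.0857,.9963,0]); ROW=np.array([.547,-.045,.027]); O=np.r_[(ROW-.0*e)[:2]+.017*e[:2],.003]
def W(X,Y,Z): return O+e*X/1000+g*Y/1000+[0,0,Z/1000]     # case mm -> world
def toC(p): d=np.array(p)-O; return np.array([d@e,d@g,d[2]])*1000
def TIP(X,Y,Z): return W(X,Y,Z)+[0,0,.178]               # vertical tool: TCP for fingertip
E
python3 - <<'E'
from h import *
s=arm.observe(); p=np.array(s["position"]); R0=R.from_rotvec(s["ee_rot"]); RV=toolR(AZ)
rows(p,R0,[(p+[-.005,0,.13],R0),(TIP(-40,75,275),RV),(TIP(142,75,275),RV),(TIP(142,75,190),RV)])
E
```

```text
[-42.3, -0.1, 9.6, 0.0, 0.0, 0.0]
[-42.3, -0.1, 9.6, 0.0, 0.0, 0.0]
[-42.3, -0.1, 9.6, 0.0, 0.0, 0.0]
--
[-39.8, 25.5, 19.6, 0.0, 5.0, -0.0]
[-41.4, 25.5, 16.0, 0.0, 5.0, -0.0]
[-42.6, 25.5, 12.3, 0.0, 5.0, -0.0]
--
[0.0, 0.0, 45.5, 0.0, 0.0, 0.0]
[0.0, 0.0, 45.5, 0.0, 0.0, 0.0]
[0.0, 0.0, 45.5, 0.0, 0.0, 0.0]
[0.0, 0.0, 45.5, 0.0, 0.0, 0.0]
--
[42.5, 0.0, 0.0, 0.0, 0.0, 0.0]
[42.5, 0.0, 0.0, 0.0, 0.0, 0.0]
--
```

Request:
arm_command:
  motion:
    - [26,-42,0,9.6,0,0,0]
    - [26,-42,0,9.6,0,0,0]
    - [26,-43,0,9.6,0,0,0]
    - [0,-40,25.5,19.6,0,5,0]
    - [0,-41,25.5,16,0,5,0]

```text
clock: 11.42
position: [0.5193, 0.0082, 0.4139]
ee_rot: [0.062, 1.485, -0.069]
force: [1.2, 1.2, -1.1]
width: 0.118
```

Request:
arm_command:
  motion:
    - [0,-43,25.5,12.3,0,5,0]
    - [0,0,0,45.5,0,0,0]
    - [0,0,0,45.5,0,0,0]
    - [0,0,0,45.5,0,0,0]
    - [0,0,0,45.5,0,0,0]

```text
clock: 12.05
position: [0.7131, 0.017, 0.4558]
ee_rot: [0.065, 1.57, -0.065]
force: [1.0, -0.3, 1.0]
width: 0.0
```

Run:
```python
from h import *
s=arm.observe(); p=np.array(s["position"]); R0=R.from_rotvec(s["ee_rot"]); print(s["clock"],s["joints"],s["width"],s["force"]); print(R0.as_matrix())
print("tip case",toC(p+R0.apply([.178,0,0])))
im=get_image("top"); P=cloud(im); C=(P-O)@np.c_[e,g,[0,0,1]]*1000
for y0,y1 in((-110,-30),(-20,20),(30,55)):
  for z in range(180,245,10):
    k=C[(C[...,2]>z)&(C[...,2]<=z+10)&(C[...,1]>y0)&(C[...,1]<y1)&(C[...,0]>60)&(C[...,0]<170)]
    if len(k): print((y0,y1),z,len(k),np.percentile(k[:,0],[2,50,98]).round(1))
RV=toolR(AZ); rows(p,R0,[(TIP(142,75,190),RV)])
```

```text
12.05 [-0.6214  0.7257  1.0465  1.2978 -0.617   1.4529  0.2919] 0.00045808486759521137 [ 1.045  -0.2688  1.0293]
[[-0.0005  0.0829  0.9966]
 [ 0.0003  0.9966 -0.0829]
 [-1.      0.0002 -0.0006]]
tip case [143.0465  76.0562 274.7616]
(-110, -30) 180 36 [87.7 89.1 90.7]
(-110, -30) 190 29 [88.8 89.9 91.2]
(-110, -30) 200 39 [88.7 90.4 91.7]
(-110, -30) 210 87 [90.3 94.2 98.9]
(-110, -30) 220 27 [89.6 93.1 98.1]
(-20, 20) 180 19 [87.9 89.3 91. ]
(-20, 20) 190 15 [88.9 90.3 91.3]
(-20, 20) 200 53 [ 89.2 134.5 140.9]
(-20, 20) 210 145 [ 90.5 116.2 139.5]
(-20, 20) 220 95 [ 91.7 100.4 117.7]
(-20, 20) 230 4 [94.8 95.4 96.8]
(30, 55) 180 9 [88.3 89.1 90.2]
(30, 55) 190 9 [89.  90.  90.6]
(30, 55) 200 10 [89.6 90.8 91.5]
(30, 55) 210 24 [89.9 94.9 98.4]
(30, 55) 220 11 [90.2 93.3 96.4]
[42.4, -0.5, -0.6, 0.1, -0.0, -0.0]
[42.4, -0.5, -0.6, 0.1, -0.0, -0.0]
--
```

Run:
```python
from h import *
p=TIP(142,75,190)
pts=[]
for th in [1.57,1.4,1.2,1.0,.8,.6,.45,.3,.2,.1,.05,.02]:
    X=80-125*np.cos(th)+8*np.sin(th)+15; Z=60+125*np.sin(th)+8*np.cos(th); pts.append((th,X,Z))
a=(142,190)
for th,X,Z in pts: print(th,round(X,1),round(Z,1),"row x",round(a[1]-Z,1),"z",round(X-a[0],1)); a=(X,Z)
```

```text
1.57 102.9 185.0 row x 5.0 z -39.1
1.4 81.6 184.5 row x 0.5 z -21.3
1.2 57.2 179.4 row x 5.1 z -24.5
1.0 34.2 169.5 row x 9.9 z -23.0
0.8 13.7 155.2 row x 14.3 z -20.5
0.6 -3.6 137.2 row x 18.1 z -17.3
0.45 -14.1 121.6 row x 15.6 z -10.4
0.3 -22.1 104.6 row x 17.0 z -8.0
0.2 -25.9 92.7 row x 11.9 z -3.9
0.1 -28.6 80.4 row x 12.2 z -2.7
0.05 -29.4 74.2 row x 6.2 z -0.9
0.02 -29.8 70.5 row x 3.7 z -0.4
```

Request:
arm_command:
  motion:
    - [0,42,0,0,0,0,0]
    - [0,42,0,0,0,0,0]
    - [0,0,0,-13,0,0,0]
    - [0,0,0,-12,0,0,0]

```text
clock: 12.6
position: [0.6862, 0.019, 0.3716]
ee_rot: [0.065, 1.571, -0.066]
force: [-0.8, -0.7, -0.0]
width: 0.006
```

Request:
arm_command:
  motion:
    - [0,2.5,0,-7,0,0,0]
    - [0,2.5,0,-8,0,0,0]
    - [0,0.5,0,-11,0,0,0]
    - [0,0,0,-10,0,0,0]

```text
clock: 13.1
position: [0.6501, 0.0221, 0.3666]
ee_rot: [0.066, 1.57, -0.066]
force: [2.3, -0.2, -1.0]
width: 0.003
```

Run:
```python
from h import *
s=arm.observe(); p=np.array(s["position"]); R0=R.from_rotvec(s["ee_rot"]); print(s["clock"],s["force"],"tip",toC(p+R0.apply([.178,0,0])))
im=get_image("top"); P=cloud(im); C=(P-O)@np.c_[e,g,[0,0,1]]*1000
for z in range(160,230,10):
    k=C[(C[...,2]>z)&(C[...,2]<=z+10)&(C[...,1]>-110)&(C[...,1]<-30)&(C[...,0]>0)&(C[...,0]<170)]
    if len(k): print(z,len(k),np.percentile(k[:,0],[2,50,98]).round(1))
```

```text
13.1 [ 2.3205 -0.1724 -1.0047] tip [ 80.0013  75.7411 185.5809]
200 4 [54.8 55.3 63.5]
210 89 [53.6 57.  61.3]
220 12 [54.9 57.5 59.8]
```

Request:
arm_command:
  motion:
    - [0,5,0,-23,0,0,0]
    - [0,10,0,-23,0,0,0]
    - [0,14,0,-20.5,0,0,0]
    - [0,18,0,-17,0,0,0]
    - [0,15.5,0,-10.5,0,0,0]

```text
clock: 13.78
position: [0.556, 0.0301, 0.3037]
ee_rot: [0.066, 1.571, -0.065]
force: [0.4, 1.2, 2.0]
width: 0.005
```

Request:
arm_command:
  motion:
    - [0,17,0,-8,0,0,0]
    - [0,12,0,-4,0,0,0]
    - [0,12,0,-2.5,0,0,0]
    - [0,6,0,-1,0,0,0]
    - [0,0,0,0,0,0,0]

```text
clock: 14.4
position: [0.5418, 0.0311, 0.2569]
ee_rot: [0.065, 1.57, -0.066]
force: [-0.3, 0.6, 1.0]
width: 0.004
```

Run:
```python
from h import *
s=arm.observe(); p=np.array(s["position"]); R0=R.from_rotvec(s["ee_rot"]); print(s["clock"],s["joints"],s["force"],"tip",toC(p+R0.apply([.178,0,0])))
for c in("scene",):
    im=get_image(c); P=cloud(im); C=(P-O)@np.c_[e,g,[0,0,1]]*1000; save(im,"pics/s2.png",(200,120,480,330),2.8)
    k=C[(C[...,2]>55)&(C[...,2]<110)&(C[...,1]>-105)&(C[...,1]<-35)&(C[...,0]>-90)&(C[...,0]<75)]
    A=np.polyfit(k[:,0],k[:,2],1); print(c,len(k),"slope",A)
    k=C[(C[...,2]>75)&(C[...,2]<125)&(abs(C[...,1])<28)&(C[...,0]>-140)&(C[...,0]<-20)]; 
    if len(k): print("hasp",len(k),k.min(0),k.max(0),np.median(k,0), k[k[:,2]>np.percentile(k[:,2],90)].mean(0))
```

```text
14.4 [-0.8118  0.6665  0.9869  1.9887 -0.7263  0.8888  0.487 ] [-0.2716  0.5511  0.9953] tip [-28.7376  75.3231  75.8811]
scene 1598 slope [-0.0576 72.307 ]
hasp 394 [-83.5455 -27.972   75.0405] [-20.0827  27.0676 120.1374] [-67.9819  -3.6508  78.8052] [-67.2613  -4.7287 117.2925]
```

Request:
arm_command:
  motion:
    - [0,3.5,0,0,0,0,0]
    - [0,3.5,0,0,0,0,0]
    - [0,3,0,0,0,0,0]
    - [0,0,0,0,0,0,0]

```text
clock: 14.95
position: [0.5418, 0.0307, 0.2489]
ee_rot: [0.068, 1.569, -0.064]
force: [-8.9, 1.2, 29.7]
width: 0.002
```

The lid pressed down with 30 N at a fingertip height of 67.9 mm, against 68 mm expected, so it's shut. I'll verify that after backing off, and move behind the hasp in the same step.

Request:
arm_command:
  motion:
    - [0,-20,0,0,0,0,0]
    - [0,0,-30,0,0,0,0]
    - [0,0,-29,0,0,0,0]
    - [0,0,0,0,0,0,0]

```text
clock: 15.45
position: [0.5366, -0.0299, 0.268]
ee_rot: [0.068, 1.568, -0.069]
force: [0.0, 0.5, 0.6]
width: 0.0
```

Run:
```python
from h import *
s=arm.observe(); p=np.array(s["position"]); R0=R.from_rotvec(s["ee_rot"]); print(s["clock"],s["force"],"tip",toC(p+R0.apply([.178,0,0])))
im=get_image("scene"); P=cloud(im); C=(P-O)@np.c_[e,g,[0,0,1]]*1000; save(im,"pics/s3.png",(200,120,480,330),2.8)
k=C[(C[...,2]>55)&(C[...,2]<110)&(C[...,1]>-105)&(C[...,1]<-45)&(C[...,0]>-75)&(C[...,0]<75)]
print(len(k),"slope",np.polyfit(k[:,0],k[:,2],1))
k=C[(C[...,2]>80)&(C[...,2]<125)&(abs(C[...,1])<26)&(C[...,0]>-140)&(C[...,0]<-50)]; 
print("hasp",len(k),np.percentile(k,[2,98],axis=0),np.polyfit(k[:,2],k[:,0],1))
```

```text
15.45 [0.0221 0.5343 0.6496] tip [-28.3911  13.989   86.9556]
1282 slope [ 0.0011 67.6001]
hasp 102 [[-79.6331 -25.0896  80.1518]
 [-68.2066  17.7822 110.8171]] [  0.2705 -99.4607]
```

View pics/s3.png

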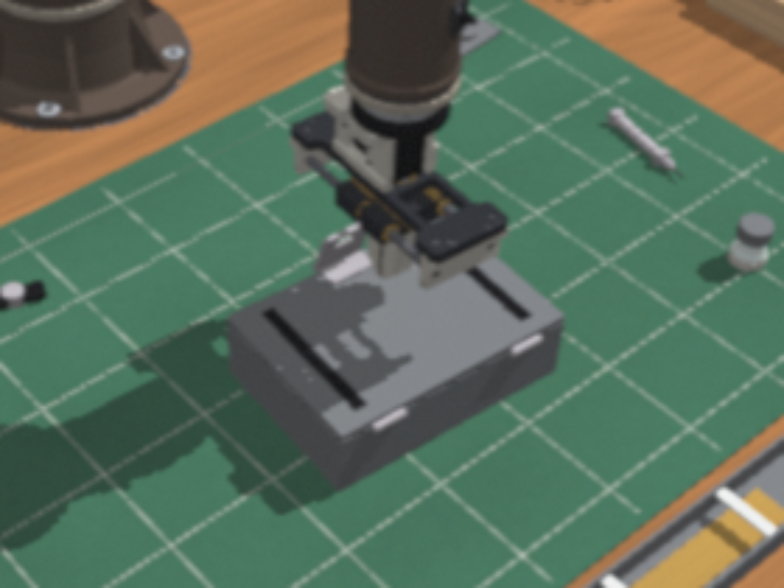

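The lid is shut (slope 0.001). The hasp leans back by about 0.27 rad, with its top near case X −69 and Z 111 mm. Swinging it forward now.

Request:
arm_command:
  motion:
    - [0,1,2,-15,0,0,0]
    - [0,1,0,-15,0,0,0]
    - [0,1,0,-15,0,0,0]
    - [0,0,0,-15,0,0,0]
    - [0,3,0,-17,0,0,0]

```text
clock: 16.12
position: [0.4594, -0.019, 0.2613]
ee_rot: [0.065, 1.569, -0.065]
force: [-0.7, -0.1, 0.8]
width: 0.005
```

Request:
arm_command:
  motion:
    - [0,6,0,-4,0,0,0]
    - [0,6,0,-4,0,0,0]

```text
clock: 16.38
position: [0.4523, -0.0183, 0.2489]
ee_rot: [0.065, 1.569, -0.065]
force: [1.5, -0.1, 0.6]
width: 0.007
```

Run:
```python
from h import *
s=arm.observe(); p=np.array(s["position"]); R0=R.from_rotvec(s["ee_rot"]); print(s["clock"],s["joints"],s["force"],"tip",toC(p+R0.apply([.178,0,0])))
for c in("top","scene"):
    im=get_image(c); P=cloud(im); C=(P-O)@np.c_[e,g,[0,0,1]]*1000; save(im,f"pics/{c}4.png")
    k=C[(C[...,2]>12)&(C[...,2]<115)&(abs(C[...,1])<26)&(C[...,0]>-140)&(C[...,0]<-88)]
    print(c,"hasp",len(k)); 
    for y in range(-26,26,8):
        j=k[(k[:,1]>=y)&(k[:,1]<y+8)]
        if len(j)>3: print(y,len(j),np.median(j,0),np.percentile(j,[5,95],axis=0).round(0).tolist())
```

```text
16.375 [-0.7977  0.5537  1.0102  2.2076 -0.7112  0.7513  0.6159] [ 1.5314 -0.1243  0.5738] tip [-113.54     18.4709   67.9201]
top hasp 33
-26 23 [-117.821   -21.3466   64.9064] [[-128.0, -24.0, 59.0], [-104.0, -18.0, 71.0]]
-18 10 [-116.9245  -16.1078   68.6134] [[-128.0, -18.0, 64.0], [-111.0, -15.0, 71.0]]
scene hasp 309
-26 42 [-108.6304  -22.1942   66.3508] [[-128.0, -25.0, 63.0], [-89.0, -18.0, 70.0]]
-18 33 [-106.9512  -13.7343   66.9006] [[-128.0, -17.0, 64.0], [-91.0, -11.0, 69.0]]
-10 27 [-105.626    -5.1375   66.5679] [[-130.0, -9.0, 63.0], [-93.0, -2.0, 69.0]]
-2 111 [-109.66      4.0702   84.8605] [[-129.0, 1.0, 63.0], [-95.0, 6.0, 108.0]]
6 57 [-99.4019   7.8955  81.0911] [[-126.0, 6.0, 64.0], [-91.0, 13.0, 105.0]]
14 37 [-97.9822  17.5362  71.1601] [[-109.0, 14.0, 64.0], [-91.0, 21.0, 99.0]]
```

The hasp is level at Z≈66. Next I'll press it down and then inward.

Request:
arm_command:
  motion:
    - [0,6,0,-5,0,0,0]
    - [0,7,0,-5,0,0,0]
    - [0,5,0,4,0,0,0]
    - [0,5,0,5,0,0,0]
    - [0,1,0,5,0,0,0]

```text
clock: 17.1
position: [0.4564, -0.0189, 0.2247]
ee_rot: [0.066, 1.571, -0.066]
force: [-2.3, 0.2, -0.9]
width: 0.003
```

Request:
arm_command:
  motion:
    - [0,0,0,4,0,0,0]
    - [0,0,0,4,0,0,0]
    - [0,0,0,0,0,0,0]

```text
clock: 17.48
position: [0.4614, -0.0195, 0.2243]
ee_rot: [0.067, 1.577, -0.065]
force: [-13.9, 0.1, 5.2]
width: 0.004
```

Request:
arm_command:
  motion:
    - [0,0,0,3,0,0,0]
    - [0,0,0,0,0,0,0]

```text
clock: 17.73
position: [0.4624, -0.0197, 0.2238]
ee_rot: [0.069, 1.582, -0.064]
force: [-22.0, 2.0, 10.9]
width: 0.008
```

Request:
arm_command:
  motion:
    - [0,0,0,-14,0,0,0]
    - [0,0,0,-25,0,0,0]
    - [0,-30,0,-30,0,0,0]
    - [0,-50,0,-30,0,0,0]
    - [0,0,0,0,0,0,0]

```text
clock: 18.35
position: [0.3735, -0.0097, 0.3005]
ee_rot: [0.064, 1.564, -0.059]
force: [0.5, 0.9, 0.5]
width: 0.007
```

Run:
```python
from h import *
s=arm.observe(); p=np.array(s["position"]); R0=R.from_rotvec(s["ee_rot"]); print(s["clock"],s["joints"],s["force"],"tip",toC(p+R0.apply([.178,0,0])))
for c in("wrist","scene","top"):
    im=get_image(c); P=cloud(im,s); C=(P-O)@np.c_[e,g,[0,0,1]]*1000; save(im,f"pics/{c}5.png")
    print(c,{n:[(round(d["p"],2),toC(d["point"]).round(0).tolist()) for d in pinpoint(c,n)[:2]] for n in("hasp_tip","staple","lid_front")})
    k=C[(C[...,2]>10)&(C[...,2]<64)&(abs(C[...,1])<26)&(C[...,0]>-140)&(C[...,0]<-70)]
    for z in range(12,64,8):
        j=k[(k[:,2]>=z)&(k[:,2]<z+8)]
        if len(j)>3: print(" z",z,len(j),np.percentile(j[:,0],[5,50,95]).round(1))
    k=C[(C[...,2]>55)&(C[...,2]<110)&(abs(C[...,1])<105)&(C[...,0]>-75)&(C[...,0]<75)]
    if len(k): print(" lid",np.polyfit(k[:,0],k[:,2],1))
    for n in ("mid_vise","jar1"): print(n,[(round(d["p"],2),np.round(d["point"],3)) for d in pinpoint(c,n)[:2]])
```

```text
18.35 [-1.0945  0.338   1.2573  2.3339 -0.4842  0.7542  0.4307] [0.5433 0.9363 0.5391] tip [-191.8346   20.8171  119.5107]
wrist {'hasp_tip': [(0.7, [-78.0, -2.0, 20.0])], 'staple': [(0.86, [-97.0, 0.0, 29.0])], 'lid_front': [(0.83, [-82.0, -1.0, 67.0])]}
 z 12 30 [-80.4 -79.8 -79.3]
 z 20 319 [-88.1 -87.5 -79.8]
 z 28 493 [-94.2 -87.8 -79.9]
 z 36 321 [-88.2 -87.7 -79.7]
 z 44 424 [-88.2 -87.7 -79.9]
 z 52 484 [-88.2 -87.7 -79.8]
 z 60 246 [-88.3 -87.8 -79.5]
 lid [-0.0078 68.6025]
mid_vise []
jar1 []
scene {'hasp_tip': [], 'staple': [(0.88, [-92.0, 1.0, 27.0])], 'lid_front': [(0.84, [-80.0, 1.0, 69.0])]}
 z 60 5 [-87.4 -83.8 -74.5]
 lid [-0.0013 67.5811]
mid_vise []
jar1 [(0.68, array([0.673, 0.303, 0.002])), (0.59, array([ 0.713, -0.291, -0.002]))]
top {'hasp_tip': [(0.43, [-88.0, 0.0, 19.0])], 'staple': [], 'lid_front': [(0.87, [-79.0, 1.0, 68.0]), (0.3, [77.0, 353.0, 2.0])]}
 z 44 4 [-86.4 -86.1 -79.3]
 z 52 4 [-78.4 -78.3 -77.8]
 z 60 10 [-79.5 -77.5 -71.5]
 lid [-0.0015 67.3133]
mid_vise [(0.44, array([0.49 , 0.36 , 0.009])), (0.33, array([ 0.48 , -0.038,  0.024]))]
jar1 [(0.53, array([ 0.712, -0.3  ,  0.001]))]
```

View pics/wrist5.png

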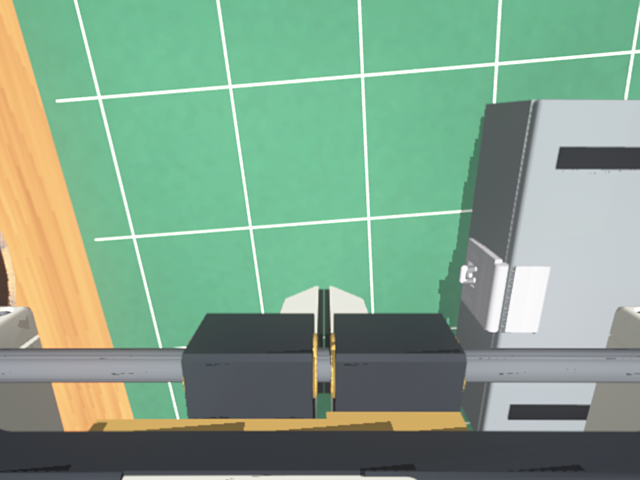

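Run:
```python
from cell import arm
print(arm.sign_off())
```

```text
the job is handed in; nothing more can be done
None
```

The long pin vise is in the front cradle, the lid is shut, the hasp is home over the staple, and the job was handed in at about 18.6 s. My first grip on the vise held it only by the fingertips, so I set it down and gripped it lower before moving it.

**Last checks:**
- **Vise:** before the lid was shut, its shaft lay in both forks, about 1 mm from the row's middle at z about 0.027 m, with the fingers open. It can't be seen under the lid, so I did not check it again.
- **Lid:** the scene and top views give a tilt of 0.001–0.002 rad. The wrist view gives 0.008 rad. Both are well under 0.05.
- **Hasp:** its plate is vertical against the front wall (X −87.5 to −87.8 mm, top to bottom), so its angle is about 0. The last picture shows the staple coming through the slot at about (468,273), with the arm clear.
- **Bystanders:** the shorter vise and both jars were found within a few millimetres of where they started. The networks missed some of them in single views: the shorter vise showed only in the top view, and one jar only in the scene view.

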